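Fit the catch tray into the capsule filler

ROBOT

A 6-joint arm with a two-finger parallel gripper is mounted at the origin on the work surface. World frame = base frame: x ahead of the robot, y to its left, z up, the work surface at z = 0. Lengths are in m, angles in rad, forces in N, time in s.
With the tool pointing down it reaches from about 0.4 to 0.825 m from the base axis. Payload 7 kg.
Tool frame: the origin (TCP) lies midway between the tips of the shut fingers; the grasp point (between the pads) lies 19 mm behind it; z points along the fingers, y is the line along which they close (so a half turn about z gives the same grasp; the last joint's range is limited). The gripper opens to 88 mm and grips with 3 to 60 N. Pads are 19 mm wide; open, the fingers measure 130 mm over their backs; the gripper's body (78 mm by 193 mm) begins 47 mm behind the grasp point.
Start: joints at [1.507, 0.359, 0.012, 0, -1.224, -0.288], TCP at [0.233, 0.634, 0.227] pointing down, gripper open.
Joint ranges: [-3.07, 3.07], [-1.43, 2.12], [-1.02, 1.25], [-3.03, 1.67], [-3.05, -0], [-3.03, 3.03]. Speed limits (rad/s): [2.39, 2.39, 3.01, 3.14, 3.14, 3.14].

INTERFACE

Orientations are given as [roll, pitch, yaw] about the fixed x, y, z axes, in that order (R = Rz(yaw) Ry(pitch) Rx(roll)).
In Python, from station import get_state, grab_frame, calibration, job_done, boxes_of, regions_of, spot_point gives the robot as it stands. The module is installed in compiled form; this text tells all that it offers.
- The arm moves only by the tool arm_command, never from a script. Its argument "commands" is a list of rows, each an object of numbers: "tx", "ty", "tz": the shift along the tool's x, y, z each as a share of 25 cm, from -1 to 1; "twist": the turn about the tool's z as a share of 180 degrees, from -1 to 1. A call has exactly 8 rows; each row is the pose to reach, as a shift and turn from the pose commanded when the call began, along the tool's axes at that moment, turning the shorter way round; what a row does not reach only later rows make up. A row lasts 1/12 s, in which the tool goes at most 41.7 mm and 7.16 degrees, less where a joint would pass 70% of its speed; a pose out of reach is approached as far as the arm can. A call with a number of a shift or a turn outside -1 to 1 is refused whole. A call with a gripper value outside its range is refused whole. "claw" is the opening, from 0 (shut) to 1 (fully open), set as the call begins (left out, the last holds). The fingers move at their own pace and stop on an object; "grip_force" is the grip in N (left out, the last holds). Time passes only in rows, so rows that repeat a pose let the fingers close, or fill a call up. It gives the time, the measured TCP pose, the force, the opening and the grip force at its end, in the units of the state.
- get_state(): the state, without advancing time (a new reading comes with each control period).
- grab_frame(name): name is "scene" or "top" or "wrist"; returns the picture (420x560x3 uint8, red, green, blue); there is no depth.
- calibration(name): a dict with "camera_matrix" (3x3 intrinsics, pixels), "extrinsics" (4x4, takes a point from camera to world coordinates). Camera axes: x right, y down, z forward; pixel columns grow to the right and rows downward; lengths in m; the calibration is good to about 2 mm. The wrist camera is an equidistant fisheye: a pixel r from the principal point sees the ray r / f radians off the axis. A picture is of the moment at which its call begins: read the wrist's pose just before it. calibration takes no time and is no camera call; for the wrist camera it gives the pose at the moment of the call.
- job_done(): hands the job in; it is judged then, once.
Trained networks look in the newest picture that a camera, given by its name, has taken for a name from the list of things; names that differ only in an ending like _2 or _b are one class to them, and where a whole thing is asked for, a point or a joint stands for the part that bears it (a point fixed in the world has none). Each returns a list of dicts, best first, with "score" (0 to 1); they miss things now and then, are a little off and sometimes report something else, mostly with a low value. They report only what shows in the picture. A call takes as long as a camera call.
- boxes_of(query, camera): "rect" ([left, top, right, bottom] in pixels, round what is visible of it).
- regions_of(query, camera): "region" (420x560 bool, what is visible of it) and "rect" ([left, top, right, bottom] in pixels, round what is visible of it).
- spot_point(query, camera): "uv" ([column, row] in pixels: a listed point, or the origin of a listed thing).
The state is a dict: "t": time; "q": joint angles; "qd": joint speeds; "joint_efforts": joint torques, N m; "eef_pos": TCP position; "ee_rot": TCP orientation; "force": force on the tool from outside, world axes, zero at the start; "moment": the same for the moment, N m; "width": finger opening in m; "gripper_force": force on a finger pad.
Only numpy, scipy, OpenCV 4.12 (cv2) and the standard library are available. Lean on these libraries where they do the work, as an engineer would, in place of code of your own. Each camera call takes 0.05 s, during which the arm holds its last target. There are 200 camera calls.

TASK

First move the jar of capsules, which stands in the way in front of the capsule filler, onto the round cork mat and leave it there upright, wholly on the mat. Then lift the catch tray out of the blue drying rack, set it down flat on the counter in front of the filler's bay and let go, take it again by its red handle and slide it into the bay until it is fully home, its front wall flush with the filler's front. Leave the other things where they stand.

Things in the scene. Friction and masses are not known exactly. Their poses are not given: they have to be found in the camera images.
- filler: Capsule filler: fixed low metal block 200 (x) by 170 (y) mm, slotted deck on top at 70 mm; two pins near its back rise to 100 mm, side knobs reach 97 mm from the middle. Origin: middle of its underside, on the counter. Its front (-x side, at x = -100 mm) has the bay's mouth. Tray home: tray_center at x = -25 mm, y = 0 in this frame, tray x along filler x, handle outward.
- bay_mouth (a point): Middle of the bay's mouth at counter level, in the filler's front face; axes as the filler's. The bay is 108 mm wide (y), 40 mm high, runs 150 mm along +x to a rigid stop, covered by the deck; no floor of its own, a tray slides on the counter. Before it two flared guide cheeks, 16 mm high, 6 mm thick: the gap narrows from 132 mm, 30 mm before the mouth, to 108 mm at the mouth.
- tray_center (a point): Catch tray of sheet steel, open on top, 150 long (x) by 104 wide (y) by 32 mm high, 0.25 to 0.5 kg, walls and floor 3 mm. This point is its centre, 16 mm above its underside. Its +x end enters the bay first; the red handle is on its -x end (front wall). At the start it lies level in the drying rack, underside 14 mm above the counter.
- tray_rib (a point): Where to lift the tray: a white rib 10 mm thick along its middle (y = 0), from end to end, top 34 mm above the underside. This point is mid-tray, 27 mm above the underside; pinch across y. The open compartments beside the rib are 44 mm wide, with a 3 mm floor.
- tray_handle (a point): Middle of the grip of the tray's red handle: an upright fin 12 mm thick (y), reaching 45 mm out from the front wall along -x, top 64 mm above the underside. This point is 100 mm from the tray's centre along -x, 25 mm out from the front wall, 46 mm above the underside; pinch across y.
- rack: Blue drying rack, fixed, 235 by 130 mm, low rails carry the tray. Four steel prongs 72 mm high stand close beside the tray's handle (19 mm off its middle), so it cannot be gripped there; two of 50 mm stand beyond the tray's other end. Origin: on the counter below the tray's centre at the start, x axis along the tray. The tray lifts straight up.
- jar_center (a point): Clear capsule jar with green band and green cap, upright, 48 mm across, 80 mm high, about 0.1 kg; this point is its centre, 40 mm up. At the start it stands on the counter in front of the filler's bay.
- mat: Round cork mat, 110 mm across, 3 mm thick, fixed on the counter. Origin: its middle, on the counter.
- mortar: Bystander: white ceramic mortar bowl, 90 mm across, 50 mm high. Origin: middle of its underside.
- pillbottle: Bystander: white round pill pot, 44 mm across, 75 mm high. Origin: middle of its underside.
- labelroll: Bystander: roll of blank paper labels standing on its end, 76 mm across, 45 mm high. Origin: middle of its underside.
- washbottle: Bystander: tall white bottle with a blue cap, 50 mm across, 160 mm high. Origin: middle of its underside.
- amber: Bystander: amber bottle, 48 mm across, 85 mm high. Origin: middle of its underside.
- spatula: Bystander: hand spatula lying flat, 160 mm long, under 30 mm high. Origin: middle of its underside.
- weight: Bystander: small brass balance weight, 36 mm across, 46 mm high. Origin: middle of its underside.

How it is judged:
By the outcome, as a careful person would: the job done as asked, in the order asked, and still so for the second after the job is handed in, with the robot touching nothing.
It also fails if it takes over 72 s, if anything falls off the work surface, if the arm or the gripper's body presses on something with over 40 N, if the wrist force passes 120 N, or if a joint passes its speed limit or range.

## Working session

There is one attempt and no reset: what is moved stays moved. The work goes in short steps, Python scripts to look and compute and a tool call to move; the robot and the scene stay as the last step left them, time stands still between calls to the robot, and variables do not carry over. Pictures are saved under pics/ and viewed, at most 10 in all, crops included, and the job is handed in when it is done.

Besides the shell and the picture viewer there is one more tool, called after ">>>" by a JSON object that holds its "name" and its "arguments", one argument or row to a line. arm_command: Moves the arm, as the interface text tells. Shift numbers are shares of 25 cm and turn numbers shares of 180 degrees, none past 1 either way. Its arguments: {"type":"object","properties":{"commands":{"type":"array"},"claw":{"type":"number"},"grip_force":{"type":"number"}},"required":["commands"]}

```bash
mkdir -p pics; cat > h.py <<'E'
import numpy as np, cv2
from station import *
def ray(cam,uv,cal=None):
    c=cal or calibration(cam);K=np.array(c["camera_matrix"]);T=np.array(c["extrinsics"])
    x=(uv[0]-K[0,2])/K[0,0];y=(uv[1]-K[1,2])/K[1,1]
    if cam=="wrist":
        r=np.hypot(x,y);s=np.sin(r)/r if r>1e-9 else 1;d=np.array([x*s,y*s,np.cos(r)])
    else: d=np.array([x,y,1.])
    return T[:3,3],T[:3,:3]@d
def atz(cam,uv,z,cal=None):
    o,d=ray(cam,uv,cal);return o+d*(z-o[2])/d[2]
def save(cam,n):
    im=grab_frame(cam);cv2.imwrite(f"pics/{n}.png",im[:,:,::-1]);return im
E
python3 - <<'E'
from h import *
s=get_state();print(s["t"],s["eef_pos"],s["ee_rot"],s["width"])
Z=dict(filler=0,bay_mouth=0,tray_center=.03,tray_rib=.041,tray_handle=.06,rack=0,jar_center=.04,mat=0,mortar=0,pillbottle=0,labelroll=0,washbottle=0,amber=0,spatula=0,weight=0)
ims=[]
for c in("scene","top"):
    im=save(c,c+"0");ims.append(im)
    for n,z in Z.items():
        r=spot_point(n,c)
        print(c,n,[(round(q["score"],2),np.round(q["uv"]).tolist(),np.round(atz(c,q["uv"],z)[:2],3).tolist()) for q in r[:2]])
E
```

```text
0.0 [0.23244673 0.63317277 0.22562041] [ 3.13989595e+00 -1.53010538e-04 -3.51949565e-01] 0.08791890640622738
scene filler [(0.76, [446.0, 254.0], [0.543, 0.33])]
scene bay_mouth []
scene tray_center [(0.57, [169.0, 202.0], [0.527, -0.369]), (0.35, [260.0, 232.0], [0.585, -0.115])]
scene tray_rib [(0.63, [163.0, 199.0], [0.53, -0.382])]
scene tray_handle [(0.77, [158.0, 174.0], [0.464, -0.42])]
scene rack []
scene jar_center [(0.87, [367.0, 215.0], [0.489, 0.133]), (0.51, [394.0, 197.0], [0.414, 0.194])]
scene mat [(0.57, [251.0, 265.0], [0.663, -0.12]), (0.57, [348.0, 275.0], [0.648, 0.107])]
scene mortar [(0.7, [264.0, 232.0], [0.557, -0.113])]
scene pillbottle [(0.8, [394.0, 199.0], [0.379, 0.2])]
scene labelroll [(0.72, [351.0, 274.0], [0.644, 0.114]), (0.37, [280.0, 199.0], [0.434, -0.097])]
scene washbottle [(0.85, [278.0, 198.0], [0.434, -0.104])]
scene amber [(0.7, [110.0, 232.0], [0.63, -0.493])]
scene spatula [(0.91, [248.0, 160.0], [0.299, -0.22])]
scene weight [(0.55, [193.0, 272.0], [0.708, -0.249]), (0.43, [112.0, 229.0], [0.62, -0.495])]
top filler [(0.74, [139.0, 215.0
[... 165 characters left out ...]
215.0], [0.542, 0.314]), (0.57, [384.0, 214.0], [0.538, -0.369])]
top tray_handle [(0.76, [407.0, 240.0], [0.459, -0.424]), (0.29, [422.0, 184.0], [0.62, -0.473])]
top rack [(0.48, [294.0, 212.0], [0.551, -0.113])]
top jar_center [(0.52, [209.0, 229.0], [0.501, 0.133])]
top mat [(0.74, [296.0, 174.0], [0.664, -0.119])]
top mortar [(0.93, [293.0, 211.0], [0.552, -0.109])]
top pillbottle [(0.69, [184.0, 269.0], [0.388, 0.211])]
top labelroll [(0.79, [214.0, 178.0], [0.654, 0.124])]
top washbottle []
top amber [(0.57, [425.0, 185.0], [0.626, -0.501]), (0.36, [291.0, 249.0], [0.443, -0.102])]
top spatula [(0.61, [334.0, 298.0], [0.3, -0.223])]
top weight [(0.47, [337.0, 156.0], [0.715, -0.242])]
```

View pics/top0.png

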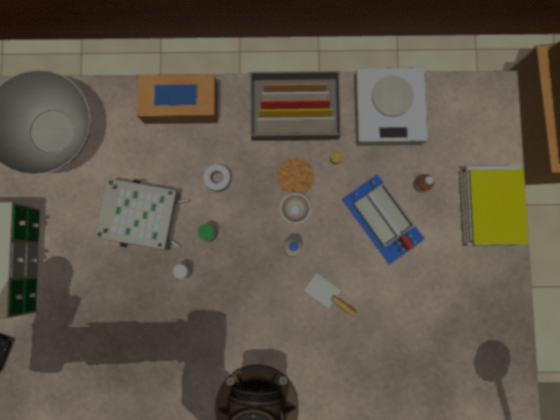

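View pics/scene0.png

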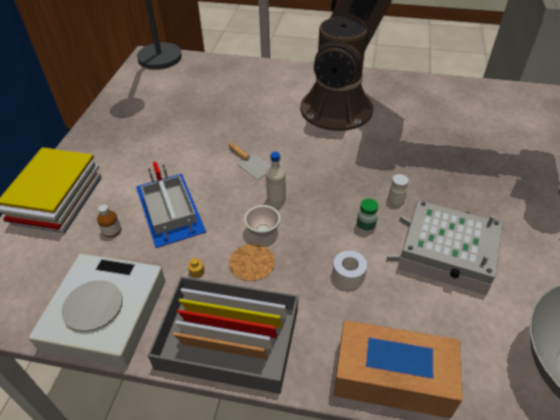

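The top view shows the filler at about (139,215) with its mouth facing right, and the jar at (207,232) in front of it. The mat is at (296,176), the mortar at (294,208), and the rack with the tray at (383,215) with the red handle near (406,241). The scene view agrees.

```bash
cat >> h.py <<'E'
def go(x,y,z,yaw,frm=None):
    s=get_state();p=np.array(s["eef_pos"]);a=s["ee_rot"][2]
    if frm: p=np.array(frm[:3]);a=frm[3]
    d=np.array([x,y,z])-p
    c,sn=np.cos(a),np.sin(a)
    t=(-(yaw-a)/np.pi+1)%2-1
    print("tx %.3f ty %.3f tz %.3f twist %.4f"%((c*d[0]+sn*d[1])/.25,(sn*d[0]-c*d[1])/.25,-d[2]/.25,t))
def rect(cam,n,z,i=0):
    r=regions_of(n,cam)
    if not r: print(n,"none");return
    m=r[i]["region"].astype(np.uint8);cs,_=cv2.findContours(m,0,2);c=max(cs,key=cv2.contourArea)
    P=np.array([atz(cam,p[0],z)[:2] for p in c],np.float32)*1000
    b=cv2.minAreaRect(P);print(cam,n,r[i]["score"],"mm",np.round(b[0]),np.round(b[1]),"ang",round(b[2],1));return P
E
python3 - <<'E'
from h import *
grab_frame("top")
for n,z in(("filler",.07),("rack",.015),("tray_center",.046),("mat",.003),("jar_center",.08),("tray_handle",.07)): rect("top",n,z)
go(.495,.133,.25,0)
E
```

```text
top filler 0.93 mm [539. 322.] [235. 191.] ang 73.4
top rack 0.63 mm [ 523. -367.] [237. 127.] ang 32.2
top tray_center 0.44 mm [ 624. -485.] [50. 60.] ang 43.1
top mat 0.82 mm [ 660. -119.] [106. 102.] ang 89.2
top jar_center 0.79 mm [490. 130.] [49. 43.] ang 44.7
top tray_handle 0.71 mm [ 512. -372.] [195. 109.] ang 33.0
tx 1.675 ty 1.518 tz -0.094 twist -0.1120
```

>>> {"name": "arm_command", "arguments": {
  "commands": [
    {"tx":0.14,"ty":0.12,"tz":-0.05},
    {"tx":0.28,"ty":0.25,"tz":-0.1},
    {"tx":0.42,"ty":0.37,"tz":-0.1},
    {"tx":0.56,"ty":0.5,"tz":-0.1},
    {"tx":0.7,"ty":0.63,"tz":-0.1},
    {"tx":0.84,"ty":0.76,"tz":-0.1},
    {"tx":0.84,"ty":0.76,"tz":-0.1},
    {"tx":0.84,"ty":0.76,"tz":-0.1}
  ],
  "claw": 1
}}

```text
invalid input
```

>>> {"name": "arm_command", "arguments": {
  "commands": [
    {"tx":0.14,"ty":0.12,"twist":-0.03},
    {"tx":0.28,"ty":0.25,"twist":-0.06},
    {"tx":0.42,"ty":0.37,"twist":-0.09},
    {"tx":0.56,"ty":0.5,"twist":-0.112},
    {"tx":0.7,"ty":0.63,"twist":-0.112},
    {"tx":0.84,"ty":0.76,"twist":-0.112},
    {"tx":0.84,"ty":0.76,"twist":-0.112},
    {"tx":0.84,"ty":0.76,"twist":-0.112}
  ]
}}

```text
invalid input
```

```bash
python3 - <<'E'
from h import *
s=get_state();print(s["t"],s["eef_pos"],s["ee_rot"],s["q"])
im=save("wrist","w1");c=calibration("wrist");print(np.round(c["extrinsics"],3).tolist(),np.round(c["camera_matrix"],1).tolist())
for n,z in(("jar_center",.04),("filler",0),("bay_mouth",0)):
    print(n,[(round(q["score"],2),np.round(q["uv"]).tolist(),np.round(atz("wrist",q["uv"],z)[:2],3).tolist()) for q in spot_point(n,"wrist")[:2]])
rect("wrist","filler",.07);rect("wrist","jar_center",.08)
E
```

```text
1.95 [0.23261823 0.63364358 0.22656403] [-3.14156613e+00 -3.94655418e-06 -3.51780870e-01] [ 1.50708651e+00  3.58604332e-01  1.19078425e-02  1.20361910e-05
 -1.22407553e+00 -2.88075142e-01]
[[-0.344, -0.902, -0.262, 0.303], [-0.939, 0.33, 0.096, 0.606], [-0.0, 0.279, -0.96, 0.385], [0.0, 0.0, 0.0, 1.0]] [[325.2, 0.0, 280.8], [0.0, 325.2, 208.5], [0.0, 0.0, 1.0]]
jar_center []
filler []
bay_mouth []
filler none
jar_center none
```

View pics/w1.png

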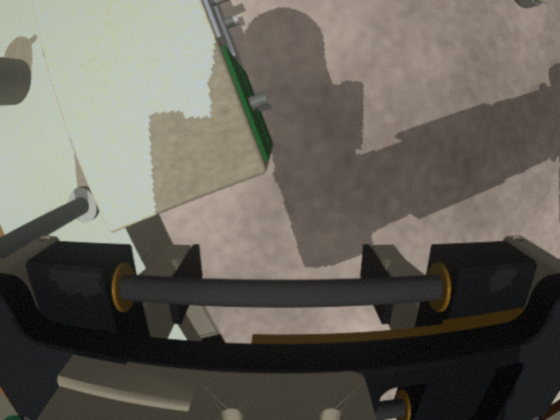

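The moves were refused, most likely because each row needs all four keys. The wrist view shows only the green drawer cabinet at the start pose. I'll repeat the move with every key given.

>>> {"name": "arm_command", "arguments": {
  "commands": [
    {"tx":0.14,"ty":0.12,"tz":-0.05,"twist":0},
    {"tx":0.28,"ty":0.25,"tz":-0.1,"twist":0},
    {"tx":0.42,"ty":0.37,"tz":-0.1,"twist":0},
    {"tx":0.56,"ty":0.5,"tz":-0.1,"twist":0},
    {"tx":0.7,"ty":0.63,"tz":-0.1,"twist":0},
    {"tx":0.84,"ty":0.76,"tz":-0.1,"twist":0},
    {"tx":0.84,"ty":0.76,"tz":-0.1,"twist":0},
    {"tx":0.84,"ty":0.76,"tz":-0.1,"twist":0}
  ],
  "claw": 1,
  "grip_force": 15
}}

```text
t: 2.92
eef_pos: [0.3657, 0.3781, 0.2524]
ee_rot: [-3.141, -0.0, -0.355]
force: [-0.4, 1.2, -0.0]
width: 0.0875
gripper_force: 0.0
```

>>> {"name": "arm_command", "arguments": {
  "commands": [
    {"tx":0.14,"ty":0.12,"tz":0,"twist":-0.03},
    {"tx":0.28,"ty":0.25,"tz":0,"twist":-0.06},
    {"tx":0.42,"ty":0.37,"tz":0,"twist":-0.09},
    {"tx":0.56,"ty":0.5,"tz":0,"twist":-0.112},
    {"tx":0.7,"ty":0.63,"tz":0,"twist":-0.112},
    {"tx":0.84,"ty":0.76,"tz":0,"twist":-0.112},
    {"tx":0.84,"ty":0.76,"tz":0,"twist":-0.112},
    {"tx":0.84,"ty":0.76,"tz":0,"twist":-0.112}
  ]
}}

```text
t: 3.58
eef_pos: [0.4974, 0.1279, 0.2516]
ee_rot: [3.141, -0.0, -0.004]
force: [-0.1, 0.8, -0.2]
width: 0.0876
gripper_force: 0.0
```

```bash
python3 - <<'E'
from h import *
s=get_state();print(s["t"],s["eef_pos"],s["ee_rot"],s["q"])
im=save("wrist","w2")
for n,z in(("jar_center",.04),("filler",0),("bay_mouth",0)):
    print(n,[(round(q["score"],2),np.round(q["uv"]).tolist(),np.round(atz("wrist",q["uv"],z)[:2],3).tolist()) for q in spot_point(n,"wrist")[:2]])
rect("wrist","filler",.07);rect("wrist","jar_center",.08)
E
```

```text
3.5833 [0.49744831 0.12787607 0.25163762] [ 3.14076902e+00 -1.10709188e-04 -4.05324973e-03] [ 6.34893142e-01  7.45831444e-02 -2.98990552e-01  7.80916660e-04
 -1.19762504e+00  9.31565044e-01]
jar_center [(0.59, [278.0, 189.0], [0.487, 0.133]), (0.49, [463.0, 65.0], [0.649, -0.097])]
filler [(0.8, [129.0, 140.0], [0.548, 0.335])]
bay_mouth []
wrist filler 0.96 mm [540. 316.] [241. 188.] ang 79.3
wrist jar_center 0.71 mm [496. 138.] [44. 55.] ang 89.0
```

View pics/w2.png

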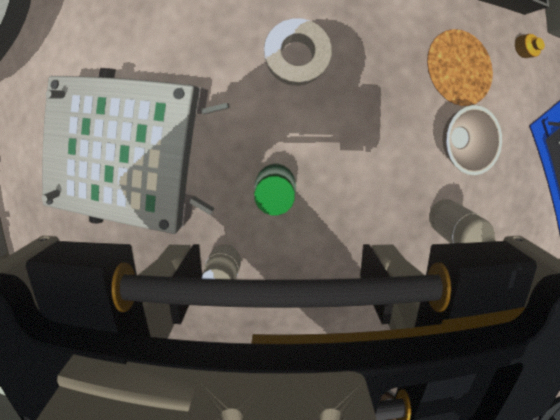

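The wrist view shows the filler deck with front corners near (196,86) and (177,233), and the cheeks at (213,108) and (202,205). The jar's cap is at (274,195), the mat at (460,66), and the mortar at (474,138).

```bash
python3 - <<'E'
from h import *
im=cv2.imread("pics/w2.png")
for u in((274,195),): print("cap",atz("wrist",u,.08))
h=cv2.cvtColor(im,cv2.COLOR_BGR2HSV);m=cv2.inRange(h,(45,150,60),(75,255,255));m[:,:240]=0;m[:,310:]=0;m[:150]=0
ys,xs=np.nonzero(m);print("green",xs.mean(),ys.mean(),xs.min(),xs.max(),ys.min(),ys.max(),atz("wrist",((xs.min()+xs.max())/2,(ys.min()+ys.max())/2),.08))
C=[atz("wrist",u,.07)[:2] for u in((196,86),(177,233),(43,205),(51,77))]
print(np.round(C,4),np.linalg.norm(C[0]-C[1]))
d=C[0]-C[1];print("front normal ang",np.degrees(np.arctan2(d[1],d[0])), "mid",(C[0]+C[1])/2,"ctr",np.mean(C,0))
for u in((460,66),): print("mat",atz("wrist",u,.003))
cv2.imwrite("pics/w2c.png",cv2.resize(im[60:250,30:240],(800,724))[:600])
go(.494,.134,.031,0)
E
```

```text
cap [0.48937656 0.13866467 0.08      ]
green 274.22092050209204 194.82677824267782 255 293 176 214 [0.48937656 0.13866467 0.08      ]
[[0.6053 0.2207]
 [0.4421 0.2514]
 [0.476  0.4478]
 [0.6394 0.4141]] 0.1660460752330075
front normal ang -10.654333721094934 mid [0.52368559 0.23600709] ctr [0.54068429 0.33347768]
mat [ 0.65496745 -0.11216466  0.003     ]
tx -0.007 ty -0.003 tz 0.883 twist 0.0005
```

View pics/w2c.png

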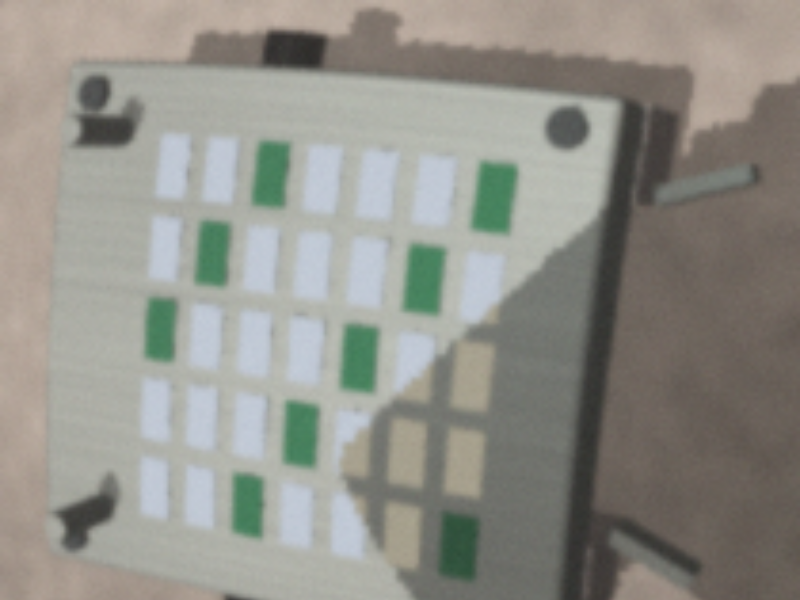

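>>> {"name": "arm_command", "arguments": {
  "commands": [
    {"tx":-0.03,"ty":-0.03,"tz":0.15,"twist":0},
    {"tx":-0.03,"ty":-0.03,"tz":0.3,"twist":0},
    {"tx":-0.03,"ty":-0.03,"tz":0.45,"twist":0},
    {"tx":-0.03,"ty":-0.03,"tz":0.6,"twist":0},
    {"tx":-0.03,"ty":-0.03,"tz":0.72,"twist":0},
    {"tx":-0.03,"ty":-0.03,"tz":0.82,"twist":0},
    {"tx":-0.03,"ty":-0.03,"tz":0.88,"twist":0},
    {"tx":-0.03,"ty":-0.03,"tz":0.88,"twist":0}
  ],
  "claw": 1
}}

```text
t: 4.55
eef_pos: [0.4861, 0.1395, 0.0284]
ee_rot: [3.138, 0.005, 0.002]
force: [-1.6, -0.1, -0.8]
width: 0.0879
gripper_force: 0.0
```

>>> {"name": "arm_command", "arguments": {
  "commands": [
    {"tx":0,"ty":0,"tz":0,"twist":0},
    {"tx":0,"ty":0,"tz":0,"twist":0},
    {"tx":0,"ty":0,"tz":0,"twist":0},
    {"tx":0,"ty":0,"tz":0,"twist":0},
    {"tx":0,"ty":0,"tz":0,"twist":0},
    {"tx":0,"ty":0,"tz":0,"twist":0},
    {"tx":0,"ty":0,"tz":0,"twist":0},
    {"tx":0,"ty":0,"tz":0,"twist":0}
  ],
  "claw": 0.3,
  "grip_force": 15
}}

```text
t: 5.22
eef_pos: [0.4886, 0.1396, 0.032]
ee_rot: [-3.141, -0.0, 0.0]
force: [-1.2, -1.6, 5.2]
width: 0.0474
gripper_force: 15.0
```

```bash
python3 - <<'E'
from h import *
s=get_state();print(s["width"],s["gripper_force"],s["eef_pos"])
p=s["eef_pos"]
go(.66,-.118,.2,0)
E
```

```text
0.04735263369516554 15.000759681969384 [0.48857895 0.13960874 0.03201781]
tx 0.686 ty 1.030 tz -0.672 twist 0.0000
```

>>> {"name": "arm_command", "arguments": {
  "commands": [
    {"tx":0,"ty":0,"tz":-0.1,"twist":0},
    {"tx":0,"ty":0,"tz":-0.25,"twist":0},
    {"tx":0.05,"ty":0.1,"tz":-0.4,"twist":0},
    {"tx":0.15,"ty":0.22,"tz":-0.48,"twist":0},
    {"tx":0.24,"ty":0.35,"tz":-0.48,"twist":0},
    {"tx":0.33,"ty":0.48,"tz":-0.48,"twist":0},
    {"tx":0.38,"ty":0.56,"tz":-0.48,"twist":0},
    {"tx":0.4,"ty":0.6,"tz":-0.48,"twist":0}
  ]
}}

```text
t: 5.88
eef_pos: [0.5898, -0.0131, 0.1511]
ee_rot: [3.141, 0.0, -0.003]
force: [-0.2, 0.6, -1.6]
width: 0.047
gripper_force: 15.0
```

>>> {"name": "arm_command", "arguments": {
  "commands": [
    {"tx":0.07,"ty":0.1,"tz":0,"twist":0},
    {"tx":0.15,"ty":0.22,"tz":0,"twist":0},
    {"tx":0.22,"ty":0.33,"tz":0,"twist":0},
    {"tx":0.27,"ty":0.4,"tz":0,"twist":0},
    {"tx":0.286,"ty":0.426,"tz":0,"twist":0},
    {"tx":0.286,"ty":0.426,"tz":0,"twist":0},
    {"tx":0.286,"ty":0.426,"tz":0,"twist":0},
    {"tx":0.286,"ty":0.426,"tz":0,"twist":0}
  ]
}}

```text
t: 6.55
eef_pos: [0.6593, -0.1159, 0.1513]
ee_rot: [-3.141, 0.001, 0.001]
force: [-0.9, 0.3, -0.8]
width: 0.0474
gripper_force: 15.0
```

```bash
python3 - <<'E'
from h import *
s=get_state();print(s["t"],s["width"],s["eef_pos"],s["force"])
for c in("top","wrist"):
    save(c,c+"m");
    for n,z in(("mat",.003),("jar_center",.16)):
        print(c,n,[(round(q["score"],2),np.round(q["uv"]).tolist(),np.round(atz(c,q["uv"],z)[:2],3).tolist()) for q in spot_point(n,c)[:2]])
    rect(c,"mat",.003)
    im=cv2.imread(f"pics/{c}m.png");h=cv2.cvtColor(im,cv2.COLOR_BGR2HSV);m=cv2.inRange(h,(8,130,90),(20,255,255))
    cs,_=cv2.findContours(m,0,2)
    for k in sorted(cs,key=cv2.contourArea)[-3:]:
        P=np.array([atz(c,p[0],.003)[:2] for p in k],np.float32);print(cv2.minEnclosingCircle(P))
E
```

```text
6.55 0.047373542676790545 [ 0.65929047 -0.11591189  0.15128215] [-0.87020645  0.33548626 -0.8266873 ]
top mat [(0.65, [295.0, 173.0], [0.667, -0.116])]
top jar_center [(0.4, [297.0, 162.0], [0.667, -0.115])]
top mat 0.83 mm [ 637. -119.] [106.  63.] ang 89.3
((0.6511378884315491, -0.11626025289297104), 0.05104261264204979)
((0.8517522811889648, -0.8806483745574951), 0.19412486255168915)
((0.9081730842590332, 0.2385893613100052), 0.12667450308799744)
wrist mat [(0.67, [286.0, 196.0], [0.658, -0.123])]
wrist jar_center []
wrist mat 0.89 mm [ 666. -124.] [109.  88.] ang 84.8
((0.7081003189086914, -0.2467680126428604), 0.021626796573400497)
((0.8730701208114624, 0.18604499101638794), 0.07544251531362534)
((0.655832052230835, -0.12257062643766403), 0.05376224219799042)
```

View pics/wristm.png

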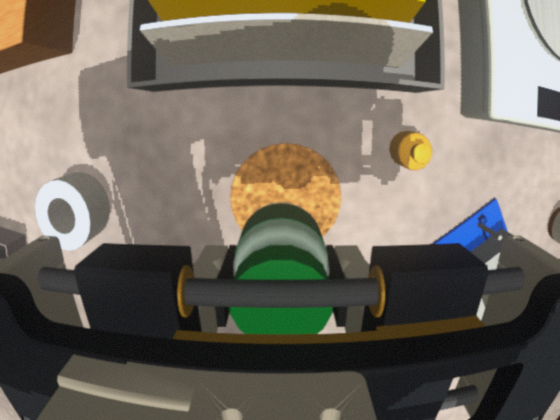

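The mat's centre is about (0.657, -0.121), at (286,196) in the wrist view, and the held jar is nearly above it.

>>> {"name": "arm_command", "arguments": {
  "commands": [
    {"tx":0,"ty":0.02,"tz":0.12,"twist":0},
    {"tx":0,"ty":0.02,"tz":0.24,"twist":0},
    {"tx":0,"ty":0.02,"tz":0.34,"twist":0},
    {"tx":0,"ty":0.02,"tz":0.41,"twist":0},
    {"tx":0,"ty":0.02,"tz":0.445,"twist":0},
    {"tx":0,"ty":0.02,"tz":0.464,"twist":0},
    {"tx":0,"ty":0.02,"tz":0.464,"twist":0},
    {"tx":0,"ty":0.02,"tz":0.464,"twist":0}
  ]
}}

```text
t: 7.62
eef_pos: [0.6608, -0.1218, 0.0366]
ee_rot: [3.141, -0.002, 0.0]
force: [-0.5, 0.0, -1.3]
width: 0.047
gripper_force: 15.0
```

>>> {"name": "arm_command", "arguments": {
  "commands": [
    {"tx":0,"ty":0,"tz":0,"twist":0},
    {"tx":0,"ty":0,"tz":0,"twist":0},
    {"tx":0,"ty":0,"tz":0,"twist":0},
    {"tx":0,"ty":0,"tz":0,"twist":0},
    {"tx":0,"ty":0,"tz":0,"twist":0},
    {"tx":0,"ty":0,"tz":0,"twist":0},
    {"tx":0,"ty":0,"tz":0,"twist":0},
    {"tx":0,"ty":0,"tz":0,"twist":0}
  ],
  "claw": 0.85
}}

```text
t: 8.28
eef_pos: [0.66, -0.1218, 0.0356]
ee_rot: [3.142, -0.0, 0.0]
force: [0.0, 0.1, 0.2]
width: 0.0741
gripper_force: 0.0
```

>>> {"name": "arm_command", "arguments": {
  "commands": [
    {"tx":0,"ty":0,"tz":-0.1,"twist":0},
    {"tx":0,"ty":0,"tz":-0.2,"twist":0},
    {"tx":0,"ty":0,"tz":-0.35,"twist":0},
    {"tx":0,"ty":0,"tz":-0.5,"twist":0},
    {"tx":0,"ty":0,"tz":-0.65,"twist":0},
    {"tx":0,"ty":0,"tz":-0.8,"twist":0},
    {"tx":0,"ty":0,"tz":-0.92,"twist":0},
    {"tx":0,"ty":0,"tz":-0.92,"twist":0}
  ],
  "claw": 1
}}

```text
t: 8.95
eef_pos: [0.6628, -0.1225, 0.274]
ee_rot: [3.14, -0.012, 0.001]
force: [0.4, 0.6, 1.0]
width: 0.0875
gripper_force: 0.0
```

```bash
python3 - <<'E'
from h import *
s=get_state();print(s["t"],s["width"],s["eef_pos"],s["force"])
c="top";save(c,"top2");rect(c,"mat",.003)
print([(round(q["score"],2),np.round(atz(c,q["uv"],.043)[:2],3).tolist()) for q in spot_point("jar_center",c)[:2]])
c="wrist";save(c,"w3");rect(c,"mat",.003)
print([(round(q["score"],2),np.round(atz(c,q["uv"],.043)[:2],3).tolist()) for q in spot_point("jar_center",c)[:2]])
# tray seen?
for n,z in(("tray_rib",.041),("tray_handle",.06),("tray_center",.03)):
    print(n,[(round(q["score"],2),np.round(q["uv"]).tolist(),np.round(atz(c,q["uv"],z)[:2],3).tolist()) for q in spot_point(n,c)[:2]])
rect("top","rack",.015)
go(.53,-.365,.26,np.radians(36))
E
```

```text
8.95 0.08746617045532118 [ 0.66281104 -0.12246291  0.27395673] [0.36028246 0.58844378 0.97427494]
top mat 0.84 mm [ 654. -118.] [109.  96.] ang 89.3
[(0.56, [0.67, -0.111])]
wrist mat 0.73 mm [ 655. -122.] [107. 108.] ang 0.0
[(0.73, [0.66, -0.124])]
tray_rib []
tray_handle []
tray_center [(0.68, [369.0, 138.0], [0.711, -0.232])]
top rack 0.82 mm [ 526. -369.] [233. 129.] ang 34.0
tx -0.519 ty 0.973 tz 0.018 twist -0.2000
```

View pics/w3.png

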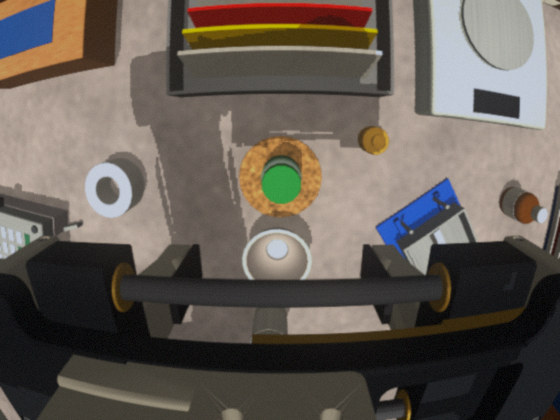

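The jar stands upright and well inside the mat, with the cap at (282,183) and the mat around (280,177). Next I move over the rack.

>>> {"name": "arm_command", "arguments": {
  "commands": [
    {"tx":-0.07,"ty":0.13,"tz":0,"twist":-0.03},
    {"tx":-0.14,"ty":0.27,"tz":0,"twist":-0.06},
    {"tx":-0.21,"ty":0.4,"tz":0,"twist":-0.09},
    {"tx":-0.28,"ty":0.53,"tz":0,"twist":-0.12},
    {"tx":-0.36,"ty":0.67,"tz":0,"twist":-0.15},
    {"tx":-0.44,"ty":0.8,"tz":0,"twist":-0.18},
    {"tx":-0.52,"ty":0.95,"tz":0,"twist":-0.195},
    {"tx":-0.52,"ty":0.97,"tz":0,"twist":-0.195}
  ]
}}

```text
t: 10.12
eef_pos: [0.5266, -0.3686, 0.2656]
ee_rot: [-3.141, 0.001, 0.612]
force: [1.9, 1.1, -0.2]
width: 0.0874
gripper_force: 0.0
```

```bash
python3 - <<'E'
from h import *
s=get_state();print(s["t"],s["eef_pos"],s["ee_rot"],s["q"])
c="wrist";save(c,"w4")
for n,z in(("tray_rib",.041),("tray_handle",.06),("tray_center",.03),("rack",0)):
    print(n,[(round(q["score"],2),np.round(q["uv"]).tolist(),np.round(atz(c,q["uv"],z)[:2],3).tolist()) for q in spot_point(n,c)[:2]])
E
```

```text
10.1167 [ 0.52657421 -0.3686129   0.26557029] [-3.14144356e+00  1.20777545e-03  6.12266959e-01] [-3.07193153e-01  2.85490107e-01 -4.59512418e-03  9.07830925e-04
 -1.28156200e+00  2.48999705e+00]
tray_rib [(0.58, [286.0, 175.0], [0.537, -0.37])]
tray_handle [(0.93, [282.0, 254.0], [0.457, -0.419])]
tray_center [(0.86, [285.0, 173.0], [0.538, -0.367])]
rack [(0.19, [97.0, 120.0], [0.448, -0.101])]
```

View pics/w4.png

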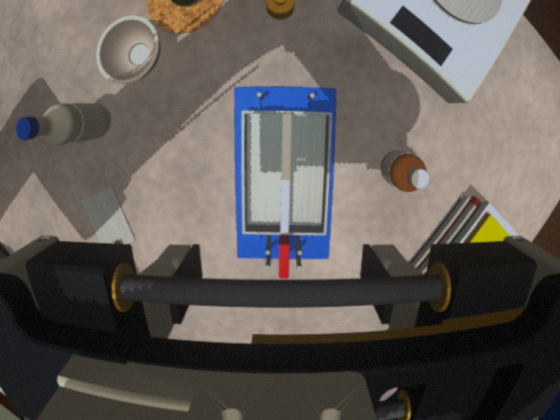

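The wrist view shows the rack lined up with the gripper. The rib runs from (287,112) to (284,235), and the red handle reaches to (284,277) between the prongs.

```bash
python3 - <<'E'
from h import *
im=cv2.imread("pics/w4.png");s=get_state()
# rib columns by brightness edge: print profile
g=cv2.GaussianBlur(im,(1,5),0).astype(int)
for r in(125,150,180,200,225): print(r,[int(v) for v in g[r,274:298].mean(1)])
for u in((287,112),(284.5,235)): print(np.round(atz("wrist",u,.048),4))
# outer rim of tray corners
C=[atz("wrist",u,.046)[:2] for u in((242,111),(331,111),(331,235),(242,235))];print(np.round(C,4),np.mean(C,0),np.linalg.norm(C[0]-C[1]),np.linalg.norm(C[1]-C[2]))
a=C[0]-C[3]+C[1]-C[2];print("yaw",np.arctan2(a[1],a[0]),s["ee_rot"][2])
E
```

```text
125 [117, 116, 119, 118, 115, 113, 115, 119, 131, 144, 152, 153, 151, 152, 151, 153, 147, 128, 118, 114, 112, 113, 113, 113]
150 [116, 115, 116, 117, 115, 115, 115, 121, 139, 149, 153, 152, 152, 153, 153, 148, 136, 122, 114, 114, 114, 115, 114, 116]
180 [185, 185, 186, 185, 183, 186, 184, 179, 178, 181, 184, 180, 174, 176, 176, 162, 133, 121, 124, 152, 174, 184, 185, 183]
200 [185, 185, 185, 184, 184, 185, 186, 190, 192, 192, 192, 194, 193, 193, 185, 155, 128, 119, 126, 154, 173, 182, 180, 177]
225 [77, 78, 78, 74, 77, 95, 143, 178, 188, 191, 191, 192, 191, 184, 153, 110, 84, 81, 77, 79, 79, 80, 82, 86]
[ 0.5998 -0.3247  0.048 ]
[ 0.477  -0.4081  0.048 ]
[[ 0.5714 -0.2815]
 [ 0.6307 -0.3651]
 [ 0.5096 -0.4563]
 [ 0.4457 -0.3653]] [ 0.5393769  -0.36704873] 0.10240548448520594 0.15158707271996028
yaw 0.6170306558498659 0.61262707556224
```

```bash
python3 - <<'E'
from h import *
for _ in range(3): grab_frame("wrist");s=get_state();print(s["eef_pos"],s["ee_rot"][2])
P=[atz("wrist",u,.048)[:2] for u in((286.6,125),(286,150),(283.9,225))];d=P[0]-P[2];print(np.arctan2(d[1],d[0]),P)
go(.5385,-.367,.024,.605)
E
```

```text
[ 0.53049348 -0.3634714   0.26537103] 0.6133767146303148
[ 0.53054136 -0.36333949  0.2654576 ] 0.613871802119454
[ 0.53063779 -0.36330712  0.26553288] 0.6140849227216894
0.5910794134098732 [array([ 0.58757608, -0.33249328]), array([ 0.56351196, -0.34871793]), array([ 0.48759338, -0.39959367])]
tx 0.017 ty 0.030 tz 0.966 twist 0.0029
```

The arm was still settling when w4 was taken, so I'll measure the rib again now that it is still.

```bash
python3 - <<'E'
from h import *
c=calibration("wrist");im=save("wrist","w5")
r=[]
for row in(112,125,140,150,215,225):
    g=im[row-1:row+2].astype(float).mean((0,2))[270:302]
    lo,hi=np.percentile(g,15),np.percentile(g,85) if row<200 else g.max();t=(lo+hi)/2 if row>200 else (g.min()+g.max())/2
    k=np.nonzero(g>t)[0]+270;r.append((k.mean(),row,len(k)))
print(r)
P=np.array([atz("wrist",u[:2],.048,c)[:2] for u in r]);print(np.round(P,4))
d=P[0]-P[-1];print(np.arctan2(d[1],d[0]))
for n,z in(("tray_rib",.041),("tray_handle",.06),("tray_center",.03)):
    print(n,[(round(q["score"],2),np.round(q["uv"]).tolist(),np.round(atz("wrist",q["uv"],z,c)[:2],3).tolist()) for q in spot_point(n,"wrist")[:1]])
E
```

```text
[(np.float64(300.0), 112, 3), (np.float64(288.5), 125, 8), (np.float64(288.0), 140, 9), (np.float64(287.5), 150, 8), (np.float64(280.07142857142856), 215, 14), (np.float64(285.5), 225, 8)]
[[ 0.6087 -0.3362]
 [ 0.5888 -0.3343]
 [ 0.5743 -0.3439]
 [ 0.5645 -0.3501]
 [ 0.4954 -0.3884]
 [ 0.4887 -0.4012]]
0.49615496538650466
tray_rib [(0.6, [290.0, 182.0], [0.534, -0.376])]
tray_handle [(0.58, [284.0, 260.0], [0.454, -0.424])]
tray_center [(0.79, [287.0, 180.0], [0.533, -0.372])]
```

>>> {"name": "arm_command", "arguments": {
  "commands": [
    {"tx":-0.006,"ty":0.033,"tz":0.1,"twist":0.008},
    {"tx":-0.006,"ty":0.033,"tz":0.2,"twist":0.008},
    {"tx":-0.006,"ty":0.033,"tz":0.3,"twist":0.008},
    {"tx":-0.006,"ty":0.033,"tz":0.4,"twist":0.008},
    {"tx":-0.006,"ty":0.033,"tz":0.5,"twist":0.008},
    {"tx":-0.006,"ty":0.033,"tz":0.6,"twist":0.008},
    {"tx":-0.006,"ty":0.033,"tz":0.66,"twist":0.008},
    {"tx":-0.006,"ty":0.033,"tz":0.66,"twist":0.008}
  ],
  "claw": 0.39,
  "grip_force": 30
}}

```text
t: 11.38
eef_pos: [0.5314, -0.3707, 0.0966]
ee_rot: [-3.136, 0.003, 0.587]
force: [-0.5, 0.6, -0.7]
width: 0.0395
gripper_force: 0.0
```

>>> {"name": "arm_command", "arguments": {
  "commands": [
    {"tx":0,"ty":0,"tz":0.05,"twist":0},
    {"tx":0,"ty":0,"tz":0.12,"twist":0},
    {"tx":0,"ty":0,"tz":0.19,"twist":0},
    {"tx":0,"ty":0,"tz":0.25,"twist":0},
    {"tx":0,"ty":0,"tz":0.285,"twist":0},
    {"tx":0,"ty":0,"tz":0.3,"twist":0},
    {"tx":0,"ty":0,"tz":0.3,"twist":0},
    {"tx":0,"ty":0,"tz":0.3,"twist":0}
  ]
}}

```text
t: 12.05
eef_pos: [0.5341, -0.3722, 0.0265]
ee_rot: [3.141, -0.0, 0.588]
force: [0.4, 0.6, -0.4]
width: 0.0344
gripper_force: 0.0
```

```bash
python3 - <<'E'
from h import *
for _ in range(2): grab_frame("top");s=get_state();print(s["t"],s["eef_pos"],s["ee_rot"][2],s["width"],s["force"])
E
```

```text
12.1 [ 0.53429901 -0.37222839  0.02678384] 0.587861218105429 0.03423832127795 [ 0.24247515 -0.84453921  0.49829754]
12.15 [ 0.53429944 -0.37224184  0.02683468] 0.5877791511734618 0.03413966074219744 [-0.14461891  0.65466146  0.54247876]
```

>>> {"name": "arm_command", "arguments": {
  "commands": [
    {"tx":0,"ty":0,"tz":0.012,"twist":0},
    {"tx":0,"ty":0,"tz":0.012,"twist":0},
    {"tx":0,"ty":0,"tz":0.012,"twist":0},
    {"tx":0,"ty":0,"tz":0.012,"twist":0},
    {"tx":0,"ty":0,"tz":0.012,"twist":0},
    {"tx":0,"ty":0,"tz":0.012,"twist":0},
    {"tx":0,"ty":0,"tz":0.012,"twist":0},
    {"tx":0,"ty":0,"tz":0.012,"twist":0}
  ],
  "claw": 0,
  "grip_force": 35
}}

```text
t: 12.82
eef_pos: [0.5333, -0.3718, 0.0227]
ee_rot: [-3.141, 0.0, 0.588]
force: [-2.3, 2.4, 3.2]
width: 0.0097
gripper_force: 35.0
```

>>> {"name": "arm_command", "arguments": {
  "commands": [
    {"tx":0,"ty":0,"tz":-0.05,"twist":0},
    {"tx":0,"ty":0,"tz":-0.12,"twist":0},
    {"tx":0,"ty":0,"tz":-0.2,"twist":0},
    {"tx":0,"ty":0,"tz":-0.3,"twist":0},
    {"tx":0,"ty":0,"tz":-0.4,"twist":0},
    {"tx":0,"ty":0,"tz":-0.5,"twist":0},
    {"tx":0,"ty":0,"tz":-0.56,"twist":0},
    {"tx":0,"ty":0,"tz":-0.56,"twist":0}
  ]
}}

```text
t: 13.48
eef_pos: [0.5353, -0.3729, 0.1672]
ee_rot: [3.136, -0.003, 0.588]
force: [0.8, 0.0, -3.0]
width: 0.0097
gripper_force: 35.0
```

```bash
python3 - <<'E'
from h import *
for _ in range(2): grab_frame("top");s=get_state();print(s["t"],s["eef_pos"],s["ee_rot"],s["width"],s["force"],s["moment"],s["gripper_force"])
th=np.radians(79.5);u=np.array([np.cos(th),np.sin(th)]);c=np.array([.5405,.3345])
for X in(-.1,-.215,-.225,-.125): print(X,c+X*u)
p=c-.225*u;go(p[0],p[1],.165,1.39)
E
```

```text
13.5333 [ 0.53435549 -0.37221842  0.16456388] [ 3.13867593e+00 -2.43421430e-03  5.87419581e-01] 0.00989654008234807 [-0.58371465 -0.35279427 -3.7840341 ] [ 0.02655021 -0.14301154 -0.03872817] 34.9971342086792
13.5833 [ 0.53333079 -0.37165647  0.16254794] [ 3.14154510e+00 -8.95317889e-04  5.87085232e-01] 0.009615260234708184 [-0.15255171 -0.47890444 -4.816522  ] [-0.03477699 -0.09782876 -0.0428427 ] 34.99745070934296
-0.1 [0.52227645 0.23617451]
-0.215 [0.50131936 0.12310019]
-0.225 [0.49949701 0.11326765]
-0.125 [0.51772056 0.21159314]
tx 0.962 ty -1.690 tz -0.010 twist -0.2556
```

>>> {"name": "arm_command", "arguments": {
  "commands": [
    {"tx":0.02,"ty":-0.04,"tz":-0.1,"twist":0},
    {"tx":0.06,"ty":-0.12,"tz":-0.2,"twist":0},
    {"tx":0.13,"ty":-0.24,"tz":-0.23,"twist":0},
    {"tx":0.21,"ty":-0.37,"tz":-0.23,"twist":0},
    {"tx":0.29,"ty":-0.5,"tz":-0.23,"twist":0},
    {"tx":0.36,"ty":-0.63,"tz":-0.23,"twist":0},
    {"tx":0.43,"ty":-0.75,"tz":-0.23,"twist":0},
    {"tx":0.5,"ty":-0.87,"tz":-0.23,"twist":0}
  ]
}}

```text
t: 14.25
eef_pos: [0.5154, -0.1199, 0.2181]
ee_rot: [-3.14, 0.003, 0.587]
force: [0.4, -0.5, -4.4]
width: 0.0092
gripper_force: 35.0
```

>>> {"name": "arm_command", "arguments": {
  "commands": [
    {"tx":0.07,"ty":-0.12,"tz":0,"twist":-0.035},
    {"tx":0.14,"ty":-0.24,"tz":0,"twist":-0.07},
    {"tx":0.21,"ty":-0.36,"tz":0,"twist":-0.105},
    {"tx":0.28,"ty":-0.48,"tz":0,"twist":-0.14},
    {"tx":0.35,"ty":-0.6,"tz":0,"twist":-0.175},
    {"tx":0.4,"ty":-0.7,"tz":0,"twist":-0.21},
    {"tx":0.44,"ty":-0.78,"tz":0,"twist":-0.235},
    {"tx":0.46,"ty":-0.82,"tz":0,"twist":-0.2556}
  ]
}}

```text
t: 14.92
eef_pos: [0.4977, 0.1149, 0.2181]
ee_rot: [-3.139, 0.001, 1.396]
force: [-0.4, -0.1, -4.4]
width: 0.0094
gripper_force: 35.0
```

```bash
python3 - <<'E'
from h import *
for _ in range(4): grab_frame("wrist")
s=get_state();print(s["t"],s["eef_pos"],s["ee_rot"],s["width"],s["force"],s["q"])
save("wrist","w6");rect("wrist","filler",.07)
print([(round(q["score"],2),np.round(q["uv"]).tolist(),np.round(atz("wrist",q["uv"],0)[:2],3).tolist()) for q in spot_point("filler","wrist")[:2]])
go(.4995,.1133,.024,1.39)
E
```

```text
15.1167 [0.49816928 0.11249187 0.21856159] [-3.13930501e+00  1.74642698e-03  1.38961781e+00] 0.009869628719925111 [ 0.0189055  -0.47964592 -4.2816634 ] [ 6.06768655e-01  9.44905920e-02 -3.54050026e-01 -4.32186828e-04
 -1.12510728e+00  2.35383035e+00]
wrist filler 0.91 mm [531. 250.] [105. 172.] ang 80.2
[]
tx 0.006 ty 0.002 tz 0.782 twist -0.0005
```

View pics/w6.png

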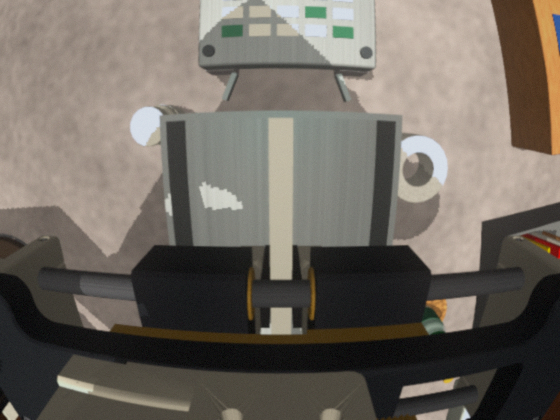

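The held tray and the filler are nearly in line. The filler's front edge runs from about (199,67) to (375,71), the cheek ends are at (228,100) and (348,101), and the tray is at (281,118).

```bash
python3 - <<'E'
from h import *
im=cv2.imread("pics/w6.png")
A=atz("wrist",(199,67),.07)[:2];B=atz("wrist",(375,71),.07)[:2]
print("front",A,B,np.linalg.norm(A-B),"mid",(A+B)/2,"axis deg",np.degrees(np.arctan2(*(A-B)[::-1]))-90)
L=atz("wrist",(228,100),.016)[:2];R=atz("wrist",(348,101),.016)[:2];print("cheek ends",L,R,(L+R)/2,np.linalg.norm(L-R))
L=atz("wrist",(238,74),.016)[:2];R=atz("wrist",(336,74),.016)[:2];print("cheek roots",L,R,(L+R)/2,np.linalg.norm(L-R))
s=get_state();zt=s["eef_pos"][2]+.0227*0-.023+.048
for u in((281,120),(281.5,235)):print("rib",atz("wrist",u,zt))
cv2.imwrite("pics/w6c.png",cv2.resize(im[40:140,160:410],(800,320),interpolation=cv2.INTER_CUBIC))
E
```

```text
front [0.44477389 0.24749805] [0.60856614 0.21431805] 0.16711915608020314 mid [0.52667001 0.23090805] axis deg 78.54834864780926
cheek ends [0.45810032 0.21386703] [0.58844858 0.18943152] [0.52327445 0.20164927] 0.13261886308009366
cheek roots [0.474438  0.2403072] [0.58034774 0.22141876] [0.52739287 0.23086298] 0.10758088674543195
rib [0.51176822 0.18305977 0.2444389 ]
rib [0.50307118 0.13449112 0.2444389 ]
```

View pics/w6c.png

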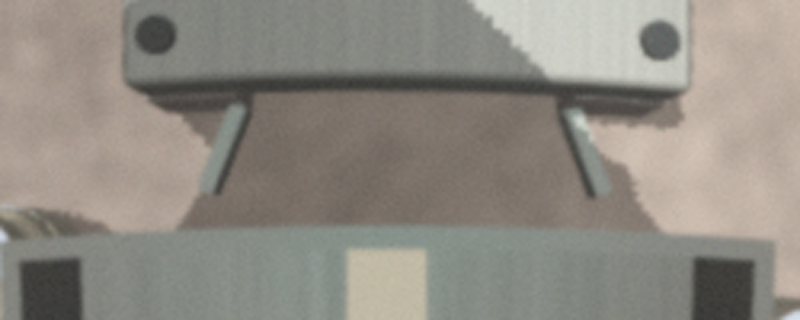

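>>> {"name": "arm_command", "arguments": {
  "commands": [
    {"tx":0.004,"ty":0.025,"tz":0.08,"twist":0.002},
    {"tx":0.004,"ty":0.025,"tz":0.2,"twist":0.002},
    {"tx":0.004,"ty":0.025,"tz":0.34,"twist":0.002},
    {"tx":0.004,"ty":0.025,"tz":0.48,"twist":0.002},
    {"tx":0.004,"ty":0.025,"tz":0.6,"twist":0.002},
    {"tx":0.004,"ty":0.025,"tz":0.7,"twist":0.002},
    {"tx":0.004,"ty":0.025,"tz":0.75,"twist":0.002},
    {"tx":0.004,"ty":0.025,"tz":0.76,"twist":0.002}
  ]
}}

```text
t: 15.93
eef_pos: [0.5038, 0.1107, 0.0273]
ee_rot: [-3.138, 0.003, 1.382]
force: [-0.1, -0.5, -4.4]
width: 0.0099
gripper_force: 35.0
```

>>> {"name": "arm_command", "arguments": {
  "commands": [
    {"tx":0,"ty":0,"tz":0.025,"twist":0},
    {"tx":0,"ty":0,"tz":0.05,"twist":0},
    {"tx":0,"ty":0,"tz":0.065,"twist":0},
    {"tx":0,"ty":0,"tz":0.072,"twist":0},
    {"tx":0,"ty":0,"tz":0.075,"twist":0},
    {"tx":0,"ty":0,"tz":0.075,"twist":0},
    {"tx":0,"ty":0,"tz":0.075,"twist":0},
    {"tx":0,"ty":0,"tz":0.075,"twist":0}
  ]
}}

```text
t: 16.6
eef_pos: [0.5056, 0.1128, 0.0117]
ee_rot: [3.141, -0.001, 1.384]
force: [-0.9, -0.4, -4.6]
width: 0.0095
gripper_force: 35.0
```

```bash
python3 - <<'E'
from h import *
for _ in range(3): grab_frame("wrist");s=get_state();print(s["t"],s["eef_pos"],s["ee_rot"],s["width"],s["force"])
E
```

```text
16.65 [0.50557442 0.11277365 0.01166571] [ 3.14108596e+00 -4.39860804e-04  1.38434140e+00] 0.009881788693448617 [-0.45284869 -0.21676187 -4.33023031]
16.7 [0.50550758 0.11274898 0.01159738] [ 3.14120603e+00 -3.55326109e-04  1.38432761e+00] 0.009851648229324782 [ 0.75122381  0.86861008 -5.5278243 ]
16.75 [0.50548476 0.11272231 0.01153321] [ 3.14128541e+00 -2.68731981e-04  1.38437921e+00] 0.009840273321601803 [ 0.69235301  0.12835958 -4.6621089 ]
```

Still carried, about 2–3 mm up. I lower it until the weight comes off.

>>> {"name": "arm_command", "arguments": {
  "commands": [
    {"tx":0,"ty":0,"tz":0.003,"twist":0},
    {"tx":0,"ty":0,"tz":0.005,"twist":0},
    {"tx":0,"ty":0,"tz":0.007,"twist":0},
    {"tx":0,"ty":0,"tz":0.009,"twist":0},
    {"tx":0,"ty":0,"tz":0.01,"twist":0},
    {"tx":0,"ty":0,"tz":0.01,"twist":0},
    {"tx":0,"ty":0,"tz":0.01,"twist":0},
    {"tx":0,"ty":0,"tz":0.01,"twist":0}
  ]
}}

```text
t: 17.42
eef_pos: [0.5054, 0.1127, 0.0088]
ee_rot: [3.142, -0.0, 1.384]
force: [0.7, -0.4, -3.6]
width: 0.0101
gripper_force: 35.0
```

>>> {"name": "arm_command", "arguments": {
  "commands": [
    {"tx":0,"ty":0,"tz":0.001,"twist":0},
    {"tx":0,"ty":0,"tz":0.002,"twist":0},
    {"tx":0,"ty":0,"tz":0.003,"twist":0},
    {"tx":0,"ty":0,"tz":0.004,"twist":0},
    {"tx":0,"ty":0,"tz":0.004,"twist":0},
    {"tx":0,"ty":0,"tz":0.004,"twist":0},
    {"tx":0,"ty":0,"tz":0.004,"twist":0},
    {"tx":0,"ty":0,"tz":0.004,"twist":0}
  ]
}}

```text
t: 18.08
eef_pos: [0.5055, 0.1127, 0.0086]
ee_rot: [3.141, -0.0, 1.385]
force: [-4.3, -0.4, 7.6]
width: 0.0101
gripper_force: 35.0
```

>>> {"name": "arm_command", "arguments": {
  "commands": [
    {"tx":0,"ty":0,"tz":0,"twist":0},
    {"tx":0,"ty":0,"tz":0,"twist":0},
    {"tx":0,"ty":0,"tz":0,"twist":0},
    {"tx":0,"ty":0,"tz":0,"twist":0},
    {"tx":0,"ty":0,"tz":0,"twist":0},
    {"tx":0,"ty":0,"tz":-0.02,"twist":0},
    {"tx":0,"ty":0,"tz":-0.05,"twist":0},
    {"tx":0,"ty":0,"tz":-0.1,"twist":0}
  ],
  "claw": 0.39
}}

```text
t: 18.75
eef_pos: [0.5048, 0.1123, 0.0327]
ee_rot: [-3.14, 0.001, 1.384]
force: [-0.3, 1.0, 0.4]
width: 0.0339
gripper_force: 0.0
```

>>> {"name": "arm_command", "arguments": {
  "commands": [
    {"tx":0,"ty":0,"tz":-0.14,"twist":0},
    {"tx":0,"ty":0,"tz":-0.28,"twist":0},
    {"tx":-0.1,"ty":0,"tz":-0.42,"twist":0},
    {"tx":-0.2,"ty":0,"tz":-0.55,"twist":0},
    {"tx":-0.3,"ty":0,"tz":-0.68,"twist":0},
    {"tx":-0.4,"ty":0,"tz":-0.75,"twist":0},
    {"tx":-0.4,"ty":0,"tz":-0.75,"twist":0},
    {"tx":-0.4,"ty":0,"tz":-0.75,"twist":0}
  ]
}}

```text
t: 19.42
eef_pos: [0.4871, 0.0136, 0.2224]
ee_rot: [3.138, -0.002, 1.382]
force: [-0.6, 0.5, -0.1]
width: 0.0341
gripper_force: 0.0
```

```bash
python3 - <<'E'
from h import *
for _ in range(4): grab_frame("wrist")
s=get_state();print(s["t"],s["eef_pos"],s["ee_rot"],s["width"],s["force"],s["q"])
im=save("wrist","w7")
for n,z in(("tray_rib",.027),("tray_handle",.046),("tray_center",.016)):
    print(n,[(round(q["score"],2),np.round(q["uv"]).tolist(),np.round(atz("wrist",q["uv"],z)[:2],3).tolist()) for q in spot_point(n,"wrist")[:1]])
h=cv2.cvtColor(im,cv2.COLOR_RGB2HSV);m=cv2.inRange(h,(0,150,60),(8,255,255))|cv2.inRange(h,(172,150,60),(180,255,255))
n,l,st,ce=cv2.connectedComponentsWithStats(m)
for k in range(1,n):
    if st[k,4]>60: print("red",st[k],ce[k])
E
```

```text
19.6167 [0.48639479 0.01474544 0.21942277] [-3.14004228e+00  8.03609668e-04  1.38474582e+00] 0.034245575194819716 [-0.58549893 -1.18847607  0.09621998] [ 4.35237512e-01  5.10766094e-02 -4.00012449e-01 -2.76449734e-04
 -1.12143570e+00  2.52042431e+00]
tray_rib [(0.97, [284.0, 92.0], [0.508, 0.113])]
tray_handle [(0.68, [281.0, 186.0], [0.487, 0.017])]
tray_center [(0.74, [282.0, 92.0], [0.506, 0.113])]
red [276 163  12  46 484] [281.59090909 185.89049587]
red [555 222   5  37  97] [557.87628866 244.70103093]
```

View pics/w7.png

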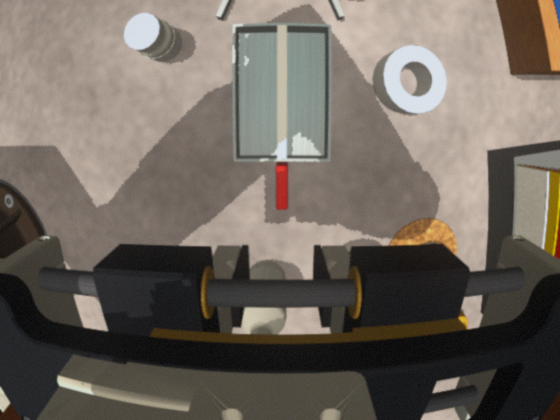

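The tray lies flat in line with the bay: rim (233–329, 25–160), cheek ends at (223,8) and (338,8). The red handle at (282,186) sits directly under the tool.

>>> {"name": "arm_command", "arguments": {
  "commands": [
    {"tx":0,"ty":-0.002,"tz":0.12,"twist":0},
    {"tx":0,"ty":-0.002,"tz":0.25,"twist":0},
    {"tx":0,"ty":-0.002,"tz":0.38,"twist":0},
    {"tx":0,"ty":-0.002,"tz":0.5,"twist":0},
    {"tx":0,"ty":-0.002,"tz":0.62,"twist":0},
    {"tx":0,"ty":-0.002,"tz":0.71,"twist":0},
    {"tx":0,"ty":-0.002,"tz":0.765,"twist":0},
    {"tx":0,"ty":-0.002,"tz":0.77,"twist":0}
  ]
}}

```text
t: 20.48
eef_pos: [0.4842, 0.0139, 0.0247]
ee_rot: [-3.136, 0.003, 1.384]
force: [-0.5, -0.4, -0.3]
width: 0.0343
gripper_force: 0.0
```

>>> {"name": "arm_command", "arguments": {
  "commands": [
    {"tx":0,"ty":0,"tz":0,"twist":0},
    {"tx":0,"ty":0,"tz":0,"twist":0},
    {"tx":0,"ty":0,"tz":0,"twist":0},
    {"tx":0,"ty":0,"tz":0,"twist":0},
    {"tx":0,"ty":0,"tz":0,"twist":0},
    {"tx":0,"ty":0,"tz":0,"twist":0},
    {"tx":0,"ty":0,"tz":0,"twist":0},
    {"tx":0,"ty":0,"tz":0,"twist":0}
  ],
  "claw": 0,
  "grip_force": 25
}}

```text
t: 21.15
eef_pos: [0.4871, 0.0148, 0.0289]
ee_rot: [3.14, -0.001, 1.385]
force: [-2.0, 0.6, 6.6]
width: 0.0117
gripper_force: 25.0
```

```bash
python3 - <<'E'
from h import *
for _ in range(2): grab_frame("wrist");s=get_state();print(s["t"],s["eef_pos"],s["ee_rot"],s["width"],s["force"])
im=save("wrist","w8");rect("wrist","filler",.07);rect("wrist","tray_center",.032)
E
```

```text
21.2 [0.48708306 0.014767   0.02890267] [ 3.13983778e+00 -1.02748620e-03  1.38462206e+00] 0.012105181032389042 [-1.53488625  0.9823428   6.72550172]
21.25 [0.48708246 0.01477216 0.0288953 ] [ 3.13985762e+00 -1.02278564e-03  1.38457158e+00] 0.011732240690929782 [-0.03595505  0.85873656  7.56083851]
wrist filler 0.43 mm [499.  79.] [111.  79.] ang 79.5
wrist tray_center 0.7 mm [498.  76.] [147. 104.] ang 79.3
```

View pics/w8.png

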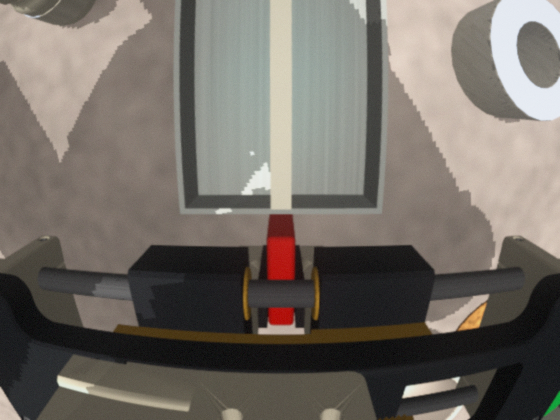

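The handle is gripped squarely. The bay lies straight ahead with about 0.195 m to slide, so I go in stages and watch the forces. That was also more picture views than the limit allows, so I'll use numbers only from here.

>>> {"name": "arm_command", "arguments": {
  "commands": [
    {"tx":0.03,"ty":0,"tz":-0.001,"twist":0},
    {"tx":0.07,"ty":0,"tz":-0.001,"twist":0},
    {"tx":0.11,"ty":0,"tz":-0.001,"twist":0},
    {"tx":0.15,"ty":0,"tz":-0.001,"twist":0},
    {"tx":0.19,"ty":0,"tz":-0.001,"twist":0},
    {"tx":0.22,"ty":0,"tz":-0.001,"twist":0},
    {"tx":0.24,"ty":0,"tz":-0.001,"twist":0},
    {"tx":0.24,"ty":0,"tz":-0.001,"twist":0}
  ]
}}

```text
t: 22.07
eef_pos: [0.498, 0.0742, 0.0289]
ee_rot: [3.141, -0.001, 1.385]
force: [-1.1, 1.4, 6.6]
width: 0.0116
gripper_force: 25.0
```

>>> {"name": "arm_command", "arguments": {
  "commands": [
    {"tx":0.03,"ty":0,"tz":0,"twist":0},
    {"tx":0.06,"ty":0,"tz":0,"twist":0},
    {"tx":0.09,"ty":0,"tz":0,"twist":0},
    {"tx":0.12,"ty":0,"tz":0,"twist":0},
    {"tx":0.15,"ty":0,"tz":0,"twist":0},
    {"tx":0.18,"ty":0,"tz":0,"twist":0},
    {"tx":0.2,"ty":0,"tz":0,"twist":0},
    {"tx":0.2,"ty":0,"tz":0,"twist":0}
  ]
}}

```text
t: 22.73
eef_pos: [0.5072, 0.1232, 0.0289]
ee_rot: [3.141, -0.0, 1.385]
force: [-1.4, 0.8, 6.1]
width: 0.012
gripper_force: 25.0
```

>>> {"name": "arm_command", "arguments": {
  "commands": [
    {"tx":0.03,"ty":0,"tz":0,"twist":0},
    {"tx":0.06,"ty":0,"tz":0,"twist":0},
    {"tx":0.1,"ty":0,"tz":0,"twist":0},
    {"tx":0.14,"ty":0,"tz":0,"twist":0},
    {"tx":0.18,"ty":0,"tz":0,"twist":0},
    {"tx":0.22,"ty":0,"tz":0,"twist":0},
    {"tx":0.25,"ty":0,"tz":0,"twist":0},
    {"tx":0.25,"ty":0,"tz":0,"twist":0}
  ]
}}

```text
t: 23.4
eef_pos: [0.5191, 0.1852, 0.0289]
ee_rot: [3.14, -0.001, 1.385]
force: [-1.9, 2.0, 5.4]
width: 0.012
gripper_force: 25.0
```

>>> {"name": "arm_command", "arguments": {
  "commands": [
    {"tx":0.01,"ty":0,"tz":0,"twist":0},
    {"tx":0.02,"ty":0,"tz":0,"twist":0},
    {"tx":0.03,"ty":0,"tz":0,"twist":0},
    {"tx":0.04,"ty":0,"tz":0,"twist":0},
    {"tx":0.05,"ty":0,"tz":0,"twist":0},
    {"tx":0.06,"ty":0,"tz":0,"twist":0},
    {"tx":0.06,"ty":0,"tz":0,"twist":0},
    {"tx":0.06,"ty":0,"tz":0,"twist":0}
  ]
}}

```text
t: 24.07
eef_pos: [0.5212, 0.1983, 0.0289]
ee_rot: [3.141, 0.0, 1.384]
force: [-1.7, -2.3, 6.9]
width: 0.0117
gripper_force: 25.0
```

Small steps now, until it meets the stop.

>>> {"name": "arm_command", "arguments": {
  "commands": [
    {"tx":0.005,"ty":0,"tz":0,"twist":0},
    {"tx":0.01,"ty":0,"tz":0,"twist":0},
    {"tx":0.015,"ty":0,"tz":0,"twist":0},
    {"tx":0.02,"ty":0,"tz":0,"twist":0},
    {"tx":0.024,"ty":0,"tz":0,"twist":0},
    {"tx":0.024,"ty":0,"tz":0,"twist":0},
    {"tx":0.024,"ty":0,"tz":0,"twist":0},
    {"tx":0.024,"ty":0,"tz":0,"twist":0}
  ]
}}

```text
t: 24.73
eef_pos: [0.5222, 0.2039, 0.0289]
ee_rot: [3.141, 0.0, 1.384]
force: [-0.9, -5.2, 7.1]
width: 0.0116
gripper_force: 25.0
```

>>> {"name": "arm_command", "arguments": {
  "commands": [
    {"tx":0.002,"ty":0,"tz":0,"twist":0},
    {"tx":0.004,"ty":0,"tz":0,"twist":0},
    {"tx":0.006,"ty":0,"tz":0,"twist":0},
    {"tx":0.008,"ty":0,"tz":0,"twist":0},
    {"tx":0.008,"ty":0,"tz":0,"twist":0},
    {"tx":0.008,"ty":0,"tz":0,"twist":0},
    {"tx":0.008,"ty":0,"tz":0,"twist":0},
    {"tx":0.008,"ty":0,"tz":0,"twist":0}
  ]
}}

```text
t: 25.4
eef_pos: [0.5225, 0.2057, 0.0289]
ee_rot: [3.141, 0.001, 1.384]
force: [-1.1, -4.2, 6.7]
width: 0.0121
gripper_force: 25.0
```

>>> {"name": "arm_command", "arguments": {
  "commands": [
    {"tx":0.002,"ty":0,"tz":0,"twist":0},
    {"tx":0.004,"ty":0,"tz":0,"twist":0},
    {"tx":0.006,"ty":0,"tz":0,"twist":0},
    {"tx":0.008,"ty":0,"tz":0,"twist":0},
    {"tx":0.008,"ty":0,"tz":0,"twist":0},
    {"tx":0.008,"ty":0,"tz":0,"twist":0},
    {"tx":0.008,"ty":0,"tz":0,"twist":0},
    {"tx":0.008,"ty":0,"tz":0,"twist":0}
  ]
}}

```text
t: 26.07
eef_pos: [0.5228, 0.2071, 0.0289]
ee_rot: [-3.142, 0.001, 1.384]
force: [-0.7, -7.3, 8.0]
width: 0.0121
gripper_force: 25.0
```

>>> {"name": "arm_command", "arguments": {
  "commands": [
    {"tx":0.002,"ty":0,"tz":0,"twist":0},
    {"tx":0.004,"ty":0,"tz":0,"twist":0},
    {"tx":0.006,"ty":0,"tz":0,"twist":0},
    {"tx":0.008,"ty":0,"tz":0,"twist":0},
    {"tx":0.01,"ty":0,"tz":0,"twist":0},
    {"tx":0.01,"ty":0,"tz":0,"twist":0},
    {"tx":0.01,"ty":0,"tz":0,"twist":0},
    {"tx":0.01,"ty":0,"tz":0,"twist":0}
  ]
}}

```text
t: 26.73
eef_pos: [0.5227, 0.2072, 0.0289]
ee_rot: [-3.14, 0.005, 1.384]
force: [1.5, -17.5, 11.4]
width: 0.012
gripper_force: 25.0
```

It has met the stop: 17 N with no further motion, at the expected home pose. I release and rise.

>>> {"name": "arm_command", "arguments": {
  "commands": [
    {"tx":0,"ty":0,"tz":0,"twist":0},
    {"tx":0,"ty":0,"tz":0,"twist":0},
    {"tx":0,"ty":0,"tz":0,"twist":0},
    {"tx":-0.01,"ty":0,"tz":0,"twist":0},
    {"tx":-0.01,"ty":0,"tz":0,"twist":0},
    {"tx":-0.01,"ty":0,"tz":-0.02,"twist":0},
    {"tx":-0.01,"ty":0,"tz":-0.06,"twist":0},
    {"tx":-0.01,"ty":0,"tz":-0.12,"twist":0}
  ],
  "claw": 0.4
}}

```text
t: 27.4
eef_pos: [0.5223, 0.2082, 0.058]
ee_rot: [-3.14, 0.002, 1.384]
force: [0.4, 0.1, 0.1]
width: 0.0352
gripper_force: 0.0
```

>>> {"name": "arm_command", "arguments": {
  "commands": [
    {"tx":0,"ty":0,"tz":-0.12,"twist":0},
    {"tx":0,"ty":0,"tz":-0.25,"twist":0},
    {"tx":-0.1,"ty":0,"tz":-0.4,"twist":0},
    {"tx":-0.2,"ty":0,"tz":-0.55,"twist":0},
    {"tx":-0.3,"ty":0,"tz":-0.7,"twist":0},
    {"tx":-0.4,"ty":0,"tz":-0.75,"twist":0},
    {"tx":-0.44,"ty":0,"tz":-0.75,"twist":0},
    {"tx":-0.44,"ty":0,"tz":-0.75,"twist":0}
  ]
}}

```text
t: 28.07
eef_pos: [0.5025, 0.099, 0.2483]
ee_rot: [3.138, -0.003, 1.382]
force: [-0.1, 0.9, -0.8]
width: 0.0348
gripper_force: 0.0
```

```bash
python3 - <<'E'
from h import *
for _ in range(4): grab_frame("wrist")
s=get_state();print(s["t"],s["eef_pos"],s["width"],s["force"])
im=save("wrist","w9");c="wrist"
h=cv2.cvtColor(im,cv2.COLOR_RGB2HSV);m=cv2.inRange(h,(0,150,60),(8,255,255))|cv2.inRange(h,(172,150,60),(180,255,255))
n,l,st,ce=cv2.connectedComponentsWithStats(m)
for k in range(1,n):
    if st[k,4]>60:
        x,y,w,hh=st[k,:4];print("red",st[k]);A=atz(c,(x+w/2,y),.064);B=atz(c,(x+w/2,y+hh),.064);print(A,B)
for nme,z in(("filler",0),("tray_handle",.046),("bay_mouth",0)):
    print(nme,[(round(q["score"],2),np.round(q["uv"]).tolist(),np.round(atz(c,q["uv"],z)[:2],3).tolist()) for q in spot_point(nme,c)[:1]])
# column profile across the front face, beside the handle
for col in(250,310): print(col,[int(v) for v in im[:,col-3:col+4].mean((1,2))[20:130:2]])
for c in("top","scene"):
    grab_frame(c)
    for nme,z in(("jar_center",.043),("mat",0),("mortar",0),("pillbottle",0),("labelroll",0),("washbottle",0),("amber",0),("weight",0),("tray_handle",.046)):
        print(c,nme,[(round(q["score"],2),np.round(atz(c,q["uv"],z)[:2],3).tolist()) for q in spot_point(nme,c)[:1]])
E
```

```text
28.2667 [0.50231079 0.10085176 0.24485037] 0.0353774205271659 [-0.34032154 -0.5902927   0.61543438]
red [276  60  11  43 450]
[0.52723033 0.23160203 0.064     ] [0.5188713  0.18701251 0.064     ]
red [510 220  39  31 268]
[ 0.83149503 -0.00288301  0.064     ] [ 0.83781402 -0.05215018  0.064     ]
filler []
tray_handle [(0.67, [279.0, 83.0], [0.52, 0.21])]
bay_mouth []
250 [136, 171, 182, 180, 182, 181, 168, 133, 133, 133, 133, 133, 133, 132, 133, 133, 134, 133, 124, 89, 63, 82, 119, 64, 79, 117, 117, 117, 114, 112, 111, 112, 114, 114, 113, 113, 112, 111, 112, 112, 112, 111, 110, 107, 108, 108, 108, 108, 109, 108, 107, 108, 106, 107, 109]
310 [207, 220, 221, 221, 223, 222, 217, 204, 206, 201, 179, 170, 149, 143, 136, 136, 135, 134, 126, 91, 65, 86, 119, 65, 82, 114, 114, 112, 113, 115, 117, 119, 118, 116, 114, 113, 113, 115, 117, 119, 120, 121, 121, 122, 123, 120, 119, 120, 117, 117, 117, 115, 115, 114, 113]
top jar_center [(0.52, [0.672, -0.121])]
top mat [(0.91, [0.658, -0.119])]
top mortar [(0.78, [0.549, -0.108])]
top pillbottle [(0.67, [0.383, 0.214])]
top labelroll [(0.48, [0.65, 0.112])]
top washbottle [(0.53, [0.448, -0.103])]
top amber [(0.53, [0.628, -0.501])]
top weight [(0.61, [0.711, -0.233])]
top tray_handle []
scene jar_center [(0.6, [0.661, -0.118])]
scene mat [(0.94, [0.67, -0.113])]
scene mortar [(0.58, [0.567, -0.116])]
scene pillbottle [(0.58, [0.383, 0.202])]
scene labelroll [(0.57, [0.649, 0.108])]
scene washbottle [(0.59, [0.432, -0.104])]
scene amber [(0.51, [0.703, -0.238])]
scene weight [(0.49, [0.702, -0.237])]
scene tray_handle [(0.61, [0.525, 0.209])]
```

```bash
python3 - <<'E'
from h import *
u=np.array([np.cos(1.384),np.sin(1.384)])
for row,z in((57,.07),(58,.07),(62,.032),(66,.032),(68,0),(69,0)): print(row,z,[round(float(atz("wrist",(c,row),z)[:2]@u),4) for c in(250,310)])
E
```

```text
57 0.07 [0.3279, 0.3279]
58 0.07 [0.3269, 0.3269]
62 0.032 [0.3291, 0.3291]
66 0.032 [0.3244, 0.3244]
68 0 [0.3269, 0.3269]
69 0 [0.3256, 0.3256]
```

The tray's front wall is flush with the filler's front to within about 1–2 mm, the jar is on the mat, and the bystanders are where they were. I hand it in.

```bash
python3 -c "
from station import *
print(job_done())"
```

```text
the job is handed in; nothing more can be done
None
```

The job is handed in at about 28 s of robot time: the jar stands upright on the mat and the tray is against the bay's stop, its front flush to within about 1–2 mm, but I viewed 12 pictures where the limit was 10.

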